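# Show which bolt goes in the open hole of the gearbox cover

## Task

One bolt is still missing from the cover of the gearbox: show the apprentice which bolt goes where, by pointing only. Point straight down at the upper end of the longest of the three bolts standing on the bench, with the fingertips two or three centimetres above it, and stay there for two seconds; then point in the same way at the open bolt hole in the cover, stay two seconds, and finish still pointing at it. Touch nothing, and keep high enough on the way that you never point at a wrong bolt.

Things in the scene. Friction and masses are not known exactly. Their poses are not given: they have to be found in the camera images.
- gearbox: Small truck gearbox, grey casting, fixed. Origin: centre of its underside on the bench, z up, y along its length, turned up to 0.3 rad. 204 mm in x over the feet; y from -163 mm (steel output flange) to +130 mm. Its bolted cover has eight bosses, tops 110 mm up, at x = -55, +55, y = -90, -30, +30, +90 mm. Highest parts: the bolt heads, 124 mm. The hexagonal plug in mid-cover is no cover bolt.
- open_hole: The one boss of the gearbox cover that has no bolt in it: a dark open bore 13 mm across in a 32 mm boss, the same boss as the others. It may be any of the eight. Origin at the centre of the bore's mouth, in the flat top of the boss, 110 mm above the bench.
- long_bolt: The longest of three loose steel bolts that stand on the bench on their heads, thread end up: flange 26 mm across at the bottom, head 14 mm high, shank 12 mm across, 94 mm high in all. It topples at a touch. Origin: centre of its underside on the bench, z up. The three bolts change places among one another.
- long_bolt_end (a point): The centre of the upper (thread) end of the long bolt, 94 mm above the bench.
- middle_bolt: Another loose bolt standing on its head, as the long bolt but 64 mm high in all; origin at the centre of its underside. Not to be pointed at.
- short_bolt: Another loose bolt standing on its head, as the long bolt but 39 mm high in all; origin at the centre of its underside. Not to be pointed at.
- fitted_bolt_1: A steel flange bolt fitted in the gearbox cover: flange 26 mm across, head 14 mm high, its top 124 mm above the bench. Origin at the centre of the underside of its flange, 110 mm above the bench. Sits in any of the eight bosses. Fixed.
- fitted_bolt_2: A steel flange bolt fitted in the gearbox cover: flange 26 mm across, head 14 mm high, its top 124 mm above the bench. Origin at the centre of the underside of its flange, 110 mm above the bench. Sits in any of the eight bosses. Fixed.
- fitted_bolt_3: A steel flange bolt fitted in the gearbox cover: flange 26 mm across, head 14 mm high, its top 124 mm above the bench. Origin at the centre of the underside of its flange, 110 mm above the bench. Sits in any of the eight bosses. Fixed.
- fitted_bolt_4: A steel flange bolt fitted in the gearbox cover: flange 26 mm across, head 14 mm high, its top 124 mm above the bench. Origin at the centre of the underside of its flange, 110 mm above the bench. Sits in any of the eight bosses. Fixed.
- fitted_bolt_5: A steel flange bolt fitted in the gearbox cover: flange 26 mm across, head 14 mm high, its top 124 mm above the bench. Origin at the centre of the underside of its flange, 110 mm above the bench. Sits in any of the eight bosses. Fixed.
- fitted_bolt_6: A steel flange bolt fitted in the gearbox cover: flange 26 mm across, head 14 mm high, its top 124 mm above the bench. Origin at the centre of the underside of its flange, 110 mm above the bench. Sits in any of the eight bosses. Fixed.
- fitted_bolt_7: A steel flange bolt fitted in the gearbox cover: flange 26 mm across, head 14 mm high, its top 124 mm above the bench. Origin at the centre of the underside of its flange, 110 mm above the bench. Sits in any of the eight bosses. Fixed.
- gear: Bystander: a loose steel gear wheel lying flat on the bench, 73 mm across and 26 mm high; origin at the centre of its underside.
- spanner: Bystander: a loose steel spanner, 190 mm long, lying flat on the bench beyond the bolts, less than 20 mm high; origin under its middle, its length along its x axis.
- spray_can: Bystander: a loose upright spray can, blue and white, 65 mm across and 199 mm high, to the left of the gearbox; origin at the centre of its underside.
There are look-alikes about, which are no part of the job. What is shaped like the long_bolt but green or purple is not meant.

How it is judged:
On the way, in this order (a step that is already met when the one before it is completed fails the run):
1. points at the longest loose bolt: TCP within 18 mm to the side of its upper end and 25 to 70 mm above it (fingertips about 6 to 51 mm above it), tool within 0.4 rad of straight down, for 1.8 s (horizontal distance between the grasp point and long_bolt_end below 0.018 m and height (world z) of the grasp point between 0.119 and 0.164 m and angle between the grasp point's own z axis and vertical above 2.74 rad), for 1.8 s.
2. then points in the same way at the open bolt hole for 1.8 s (horizontal distance between the grasp point and open_hole below 0.018 m and height (world z) of the grasp point between 0.135 and 0.18 m and angle between the grasp point's own z axis and vertical above 2.74 rad), for 1.8 s.
At the end, for the whole second after the job is handed in: The tool still points down at the open hole (TCP within 18 mm to the side of it and 25 to 70 mm above its mouth, within 0.4 rad of straight down); the three loose bolts stand where they stood (4 mm, 0.06 rad); the gear, spanner and spray can have not moved (6 mm) (all of step 2 and distance of each of long_bolt, middle_bolt, short_bolt from where it was at the start of the episode below 0.004 m and angle between each of long_bolt, middle_bolt, short_bolt's own z axis and vertical below 0.06 rad and distance of each of gear, spanner, spray_can from where it was at the start of the episode below 0.006 m); the robot touches nothing.
It fails at once if the robot touches something (contact force between any of the fingers, the arm and anything else above 0.5 N).
It fails at once if a loose bolt is shifted, tipped or lifted (not (distance of long_bolt from where it was at the start of the episode below 0.004 m) or not (angle between long_bolt's own z axis and vertical below 0.06 rad) or not (distance of middle_bolt from where it was at the start of the episode below 0.004 m) or not (angle between middle_bolt's own z axis and vertical below 0.06 rad) or not (distance of short_bolt from where it was at the start of the episode below 0.004 m) or not (angle between short_bolt's own z axis and vertical below 0.06 rad)).
It fails at once if the gear, the spanner or the spray can is disturbed (distance of any of gear, spanner, spray_can from where it was at the start of the episode above 0.006 m).
It fails at once if the fingertips come down over a wrong bolt (TCP within 12 mm to the side of it and less than 60 mm above its top) ((horizontal distance between the grasp point and middle_bolt below 0.012 m and height (world z) of the grasp point below 0.124 m) or (horizontal distance between the grasp point and short_bolt below 0.012 m and height (world z) of the grasp point below 0.099 m) or (horizontal distance between the grasp point and fitted_bolt_1 below 0.012 m and height (world z) of the grasp point below 0.184 m) or (horizontal distance between the grasp point and fitted_bolt_2 below 0.012 m and height (world z) of the grasp point below 0.184 m) or (horizontal distance between the grasp point and fitted_bolt_3 below 0.012 m and height (world z) of the grasp point below 0.184 m) or (horizontal distance between the grasp point and fitted_bolt_4 below 0.012 m and height (world z) of the grasp point below 0.184 m) or (horizontal distance between the grasp point and fitted_bolt_5 below 0.012 m and height (world z) of the grasp point below 0.184 m) or (horizontal distance between the grasp point and fitted_bolt_6 below 0.012 m and height (world z) of the grasp point below 0.184 m) or (horizontal distance between the grasp point and fitted_bolt_7 below 0.012 m and height (world z) of the grasp point below 0.184 m)).
It also fails if it takes over 40 s, if anything falls off the work surface, if the arm or the gripper's body presses on something with over 40 N, if the wrist force passes 120 N, or if a joint passes its speed limit or range.

## Robot

A 7-joint arm with a two-finger parallel gripper is mounted at the origin on the work surface. World frame = base frame: x ahead of the robot, y to its left, z up, the work surface at z = 0. Lengths are in m, angles in rad, forces in N, time in s.
With the tool pointing down it reaches from about 0.425 to 0.95 m from the base axis. Payload 4.7 kg.
Tool frame: the origin (TCP) lies between the finger pads, 19 mm behind the fingertips; this is the grasp point; z points along the fingers, y is the line along which they close (so a half turn about z gives the same grasp; the last joint's range is limited). The gripper opens to 85 mm and grips with 20 to 120 N. Pads are 22 mm wide; open, the fingers measure 114 mm over their backs; the gripper's body (76 mm by 85 mm) begins 54 mm behind the grasp point. The pads swing forward as they close: fully open they stand 13 mm farther back than shut.
Start: joints at [-1.182, 0.469, -0.049, 1.532, 0.024, 1.141, -0.082], TCP at [0.274, 0.617, 0.25] pointing down, gripper open.
Joint ranges: [-2.59, 2.59], [-0.33, 1.99], [-1.39, 1.29], [0.1, 2.45], [-1.04, 4.18], [0.21, 1.99], [-2.66, 2.66]. Speed limits (rad/s): [2.57, 2.57, 3.14, 3.14, 3.14, 3.14, 3.14].

## Interface

Orientations are given as a unit quaternion [w, x, y, z].
In Python, from plant import robot gives the robot as it stands. The module is installed in compiled form; this text tells all that it offers.
- The arm moves only by the tool apply_moves, never from a script. Its argument "moves" is a list that holds one entry, the list of rows, each a list of 7 numbers: the shift along the tool's x, y, z in m, then the turn, a rotation vector about the tool's x, y, z in rad, then the gripper's target within -1 to 1 (shut at 1, half-way at 0, fully open at -1). A call has 1 to 10 rows; each row shifts and turns the commanded pose from where the row before left it, along the tool's axes as they then stand; what a row does not reach is not made up. A row lasts 1/12 s, in which the tool goes at most 41.7 mm and 7.16 degrees, less where a joint would pass 70% of its speed; a pose out of reach is approached as far as the arm can. A call with a gripper value outside its range is refused whole. The fingers move at their own pace and stop on an object; "force" is the grip in N (left out, the last holds). Time passes only in rows, so rows that do not move let the fingers close. It gives the time, the measured TCP pose, the force, the opening and the grip force at its end, in the units of the state.
- robot.state(): the state, without advancing time (a new reading comes with each control period).
- robot.camera(name): name is "side" or "top" or "wrist"; returns a dict with "pixels" (480x640x3 uint8, red, green, blue), "mtx" (3x3 intrinsics, pixels), "D" ([k1, k2, p1, p2, k3] as OpenCV has them; the pictures are not rectified), "rvec" (rotation vector, rad) and "tvec" (3), from world to camera coordinates, as OpenCV has them. Camera axes: x right, y down, z forward; pixel columns grow to the right and rows downward; lengths in m; the calibration is good to about 2 mm. A picture is of the moment at which its call begins. There is no depth.
- robot.job_done(): hands the job in; it is judged then, once.
Trained networks look in a picture, given as the dict that the camera call returned (one of the last four; its "shot" number tells which), for a name from the list of things; names that differ only in an ending like _2 or _b are one class to them, and where a whole thing is asked for, a point or a joint stands for the part that bears it (a point fixed in the world has none). Each returns a list of dicts, best first, with "score" (0 to 1); they miss things now and then, are a little off and sometimes report something else, mostly with a low value. They report only what shows in the picture. A call takes as long as a camera call. They do not tell look-alikes from the thing itself.
- robot.look_for(picture, query): "rect" ([left, top, right, bottom] in pixels, round what is visible of it).
- robot.regions_of(picture, query): "region" (480x640 bool, what is visible of it) and "rect" ([left, top, right, bottom] in pixels, round what is visible of it).
- robot.mark_of(picture, query): "location" ([column, row] in pixels: a listed point, or the origin of a listed thing).
The state is a dict: "time": time; "joints": joint angles; "qd": joint speeds; "effort": joint torques, N m; "tool_pos": TCP position; "eef_rot": TCP orientation; "ft_force": force on the tool from outside, world axes, zero at the start; "wrist_torque": the same for the moment, N m; "gripper_width": finger opening in m; "finger_force": force on a finger pad.
Only numpy, scipy, OpenCV 4.12 (cv2) and the standard library are available. Lean on these libraries where they do the work, as an engineer would, in place of code of your own. Each camera call takes 0.05 s, during which the arm holds its last target. There are 200 camera calls.

## Working session

There is one attempt and no reset: what is moved stays moved. The work goes in short steps, Python scripts to look and compute and a tool call to move; the robot and the scene stay as the last step left them, time stands still between calls to the robot, and variables do not carry over. Pictures are saved under pics/ and viewed, at most 10 in all, crops included, and the job is handed in when it is done.

Besides the shell and the picture viewer there is one more tool, called after "Call:" by a JSON object that holds its "name" and its "arguments", one argument or row to a line. apply_moves: Moves the arm, as the interface text tells. Its arguments: {"type":"object","properties":{"moves":{"type":"array"},"force":{"type":"number"}},"required":["moves"]}

```bash
mkdir -p pics; cat > h.py <<'E'
import numpy as np, cv2
from plant import robot
def proj(c,P): return cv2.projectPoints(np.float64(P).reshape(-1,1,3),c["rvec"],c["tvec"],c["mtx"],c["D"])[0].reshape(-1,2)
def ray(c,p):
    u=cv2.undistortPoints(np.float64([[p]]),c["mtx"],c["D"])[0,0]
    R=cv2.Rodrigues(np.float64(c["rvec"]))[0]; return -R.T@np.ravel(c["tvec"]), R.T@np.r_[u,1]
def atz(c,p,z):
    o,d=ray(c,p); return o+d*(z-o[2])/d[2]
def tri(obs):
    A=np.zeros((3,3));b=np.zeros(3);L=[]
    for c,p in obs:
        o,d=ray(c,p);d/=np.linalg.norm(d);M=np.eye(3)-np.outer(d,d);A+=M;b+=M@o;L.append((M,o))
    x=np.linalg.solve(A,b); return x,[np.linalg.norm(M@(x-o)) for M,o in L]
def save(c,n): cv2.imwrite("pics/"+n,c["pixels"][...,::-1])
E
python3 - <<'E'
from h import *
np.set_printoptions(precision=3,suppress=True)
s=robot.state();print(s["time"],s["tool_pos"],s["eef_rot"])
for n in("top","side","wrist"):
    c=robot.camera(n);save(c,n+"1.png")
    print(n,"cam",ray(c,(320,240))[0])
    for q in("long_bolt","long_bolt_end","middle_bolt","short_bolt","open_hole","fitted_bolt_1","gearbox"):
        print(q,[(round(d["score"],2),np.round(d["location"]).astype(int).tolist()) for d in robot.mark_of(c,q)[:9]])
E
```

```text
0.0 [0.274 0.616 0.249] [-0.     0.207  0.978 -0.001]
top cam [0.546 0.024 1.253]
long_bolt [(0.52, [488, 286]), (0.5, [517, 296]), (0.49, [502, 321]), (0.48, [454, 286])]
long_bolt_end [(0.74, [530, 298]), (0.47, [499, 286]), (0.47, [466, 287])]
middle_bolt [(0.53, [415, 285])]
short_bolt [(0.59, [411, 233]), (0.38, [253, 285]), (0.24, [238, 232])]
open_hole [(0.36, [252, 288]), (0.26, [312, 274])]
fitted_bolt_1 [(0.71, [281, 282]), (0.69, [293, 222]), (0.69, [235, 236]), (0.65, [210, 241]), (0.59, [266, 229]), (0.57, [384, 166]), (0.49, [221, 294]), (0.42, [310, 272]), (0.35, [412, 287])]
gearbox [(0.92, [267, 254])]
side cam [ 0.214 -0.784  0.836]
long_bolt [(0.84, [354, 462]), (0.83, [332, 389]), (0.79, [347, 426]), (0.58, [317, 457])]
long_bolt_end [(0.83, [330, 357]), (0.6, [363, 429]), (0.58, [350, 388]), (0.58, [313, 423])]
middle_bolt [(0.65, [304, 357])]
short_bolt [(0.65, [362, 336])]
open_hole [(0.72, [303, 355]), (0.71, [289, 204])]
fitted_bolt_1 [(0.64, [274, 187]), (0.64, [291, 206]), (0.59, [312, 211]), (0.56, [259, 178]), (0.54, [217, 200]), (0.52, [252, 223]), (0.49, [268, 234]), (0.22, [266, 246]), (0.22, [418, 410])]
gearbox [(0.8, [266, 244]), (0.5, [272, 188])]
wrist cam [0.199 0.652 0.374]
long_bolt []
long_bolt_end []
middle_bolt []
short_bolt []
open_hole []
fitted_bolt_1 []
gearbox []
```

View pics/top1.png

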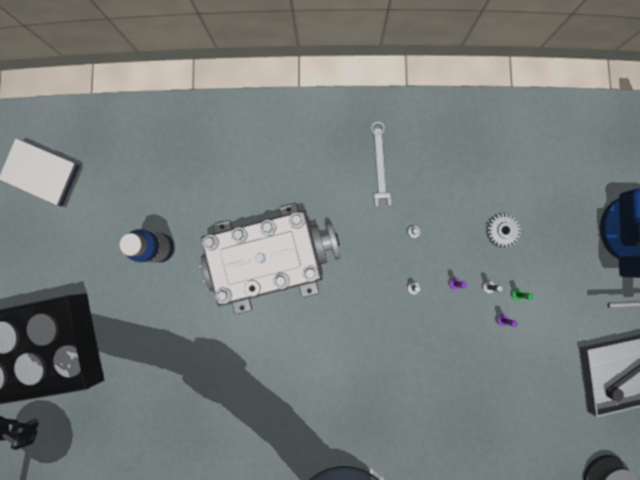

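View pics/side1.png

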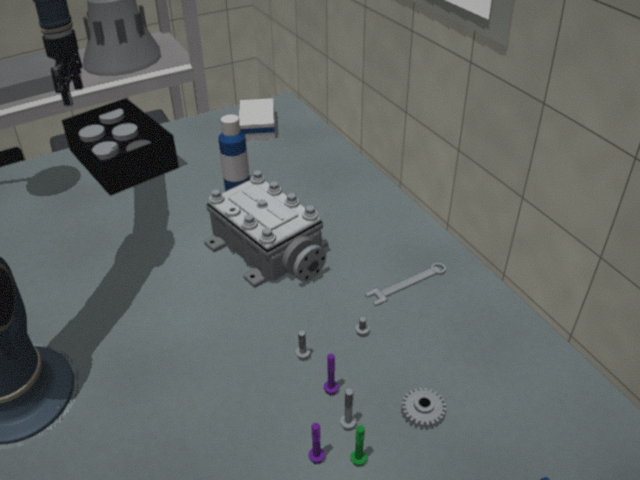

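The top view shows three grey bolts: long with its end at (499,286), middle at (415,286) and short at (414,231). The decoys are purple at (457,283) and (506,321), and green at (521,295). In the side view the grey long bolt's end is at (350,388), with purple at (331,356) and (315,424) and green at (360,428). The open bore is at top (252,288), side ≈(233,210). I'll triangulate these and check the choice in one crop.

```bash
python3 - <<'E'
from h import *
np.set_printoptions(precision=4,suppress=True)
t=robot.camera("top");s=robot.camera("side")
def best(c,q,p):
    m=robot.mark_of(c,q); 
    L=[d["location"] for d in m if np.hypot(*(np.array(d["location"])-p))<8]
    return L[0] if L else p
for q,a,b in(("long_bolt_end",(499,286),(350,388)),("open_hole",(252,288),(233,210)),("long_bolt",(488,286),(347,426)),("middle_bolt",(415,285),(304,357)),("short_bolt",(411,233),(362,336))):
    a,b=best(t,q,a),best(s,q,b);print(q,np.round(a,1),np.round(b,1),*tri([(t,a),(s,b)]))
G=[(235,236),(210,241),(266,229),(293,222),(281,282),(310,272),(221,294),(252,288)]
G=[best(t,"fitted_bolt_1",p) for p in G]
P=np.array([atz(t,p,.11)[:2] for p in G]);print(P)
# fit boss grid, from cover bolts (order as seen in the top picture)
from scipy.optimize import least_squares
B=np.array([(x,y) for x in(-.055,.055) for y in(-.09,-.03,.03,.09)])
def W(v):
    c,d=np.cos(v[2]),np.sin(v[2]);return B@np.array([[c,d],[-d,c]])+v[:2]
r=min((least_squares(lambda v:np.linalg.norm(P[:7,None]-W(v)[None],axis=2).min(1),np.r_[P.mean(0),a],loss="soft_l1",f_scale=.004) for a in np.linspace(-.3,.3,7)),key=lambda r:r.cost)
print(r.x,r.fun);print(W(r.x));print("side px",proj(s,np.c_[W(r.x),np.full(8,.11)]))
print("top px",proj(t,np.c_[W(r.x),np.full(8,.11)]))
def crop(c,x,y,w,h,k=4): return cv2.resize(np.ascontiguousarray(c["pixels"][y:y+h,x:x+w,::-1]),None,fx=k,fy=k,interpolation=cv2.INTER_CUBIC)
cv2.imwrite("pics/crop1.png",np.vstack([np.hstack([crop(t,200,200,98,75),crop(t,440,262,98,75)][:0]+[crop(t,195,235,98,75),crop(t,440,262,98,75)]),np.hstack([crop(s,200,170,98,75),crop(s,290,370,98,75)])]))
E
```

```text
long_bolt_end [502.2 286.9] [348.  391.6] [ 0.4949 -0.324   0.0977] [np.float64(0.002956324635963808), np.float64(0.002956324635963764)]
open_hole [250.9 290.6] [233 210] [0.4996 0.1812 0.1075] [np.float64(0.003912150436795233), np.float64(0.003912150436795232)]
long_bolt [487.8 284.4] [346.3 424.9] [ 0.4965 -0.3205  0.0014] [np.float64(0.0034423689437485102), np.float64(0.0034423689437484777)]
middle_bolt [414.4 283.5] [302.  354.7] [ 0.4992 -0.1569  0.0044] [np.float64(0.005190491628449207), np.float64(0.0051904916284492425)]
short_bolt [411.5 230.3] [362.7 334.4] [ 0.6208 -0.1561 -0.0075] [np.float64(0.00018013384911834486), np.float64(0.00018013384911843292)]
[[0.6067 0.2129]
 [0.5969 0.2663]
 [0.6196 0.144 ]
 [0.6318 0.099 ]
 [0.5143 0.1214]
 [0.5273 0.0635]
 [0.4912 0.2369]
 [0.5013 0.1801]]
[0.5613 0.165  0.2284] [0.0064 0.0027 0.0047 0.0099 0.002  0.0016 0.0051]
[[0.5281 0.0649]
 [0.5145 0.1233]
 [0.501  0.1818]
 [0.4874 0.2402]
 [0.6353 0.0898]
 [0.6217 0.1482]
 [0.6081 0.2067]
 [0.5945 0.2651]]
side px [[265.8372 235.8846]
 [248.106  221.889 ]
 [231.4786 208.7475]
 [215.8748 196.3996]
 [309.0305 213.3759]
 [290.7687 200.6325]
 [273.5633 188.634 ]
 [257.3447 177.3305]]
top px [[309.6218 274.1726]
 [280.3211 281.1979]
 [251.1439 288.1558]
 [222.1677 295.0277]
 [296.8045 220.5326]
 [267.6767 227.5747]
 [238.6813 234.597 ]
 [209.8943 241.5813]]
```

View pics/crop1.png

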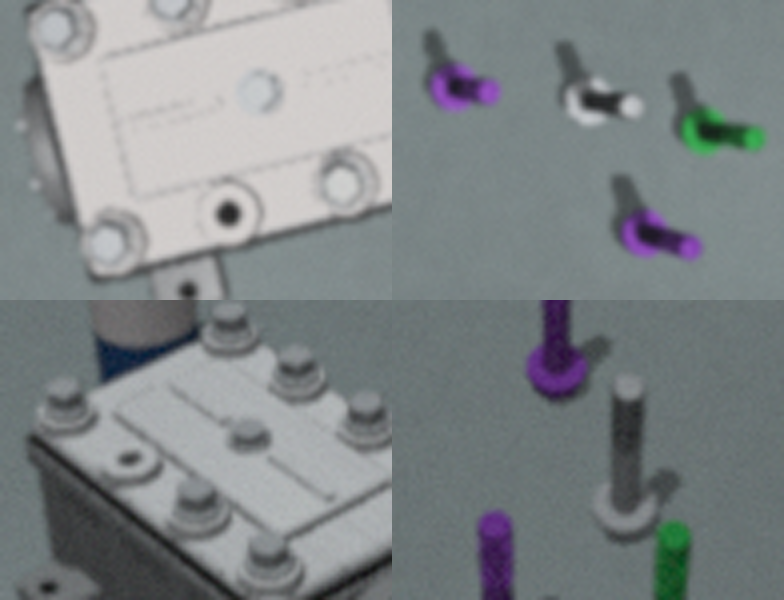

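The crops confirm that the grey bolt's tip is at top (499.5,288) and side (349.5,391), with purple and green bolts around it. The dark bore is at top (252,288) and side (232,209.5). The measured heights of 98 and 108 mm agree with 94 and 110 mm. I'll move high first, fingers closing, around outside the minimum reach.

Call:
{"name": "apply_moves", "arguments": {
  "moves": [
    [[-0.022, -0.0215, 0, 0, 0, 0, 1], [-0.022, -0.0215, 0, 0, 0, 0, 1], [-0.022, -0.0215, 0, 0, 0, 0, 1], [-0.022, -0.0215, 0, 0, 0, 0, 1], [-0.022, -0.0215, 0, 0, 0, 0, 1], [-0.022, -0.0215, 0, 0, 0, 0, 1], [-0.022, -0.0215, 0, 0, 0, 0, 1], [-0.022, -0.0215, 0, 0, 0, 0, 1], [-0.022, -0.0215, 0, 0, 0, 0, 1], [-0.022, -0.0215, 0, 0, 0, 0, 1]]
  ]
}}

```text
time: 3.03
tool_pos: [0.3881, 0.3298, 0.2503]
eef_rot: [0.0, 0.207, 0.978, 0.0]
ft_force: [0.6, -0.6, -0.6]
gripper_width: 0.0
finger_force: 0.0
```

```bash
python3 - <<'E'
from h import *
t=robot.camera("top");s=robot.camera("side")
for n,a,b,z in(("end",(499.5,288.2),(349.5,391),.094),("hole",(252,288.2),(231.8,209.5),.11)):
    print(n,tri([(t,a),(s,b)]),atz(t,a,z),atz(s,b,z))
s=robot.state();print(s["time"],s["tool_pos"],s["eef_rot"],s["joints"])
E
```

```text
end (array([ 0.49539466, -0.32079717,  0.09443101]), [np.float64(0.0005469847710619007), np.float64(0.0005469847710619256)]) [ 0.49488245 -0.32068372  0.094     ] [ 0.49607106 -0.32072707  0.094     ]
hole (array([0.50088292, 0.18015312, 0.10912668]), [np.float64(6.300880363206472e-05), np.float64(6.300880363204999e-05)]) [0.50085844 0.18005598 0.11      ] [0.50059501 0.17896534 0.11      ]
3.1333 [0.39032727 0.32578634 0.25031516] [ 8.20290875e-04  2.11719249e-01  9.77329792e-01 -8.74198834e-04] [-0.8198295   0.19589117  0.04625631  1.92469306 -0.00781694  1.02178265
  0.37375553]
```

Call:
{"name": "apply_moves", "arguments": {
  "moves": [
    [[-0.0265, -0.0227, 0, 0, 0, 0, 1], [-0.0265, -0.0227, 0, 0, 0, 0, 1], [-0.0265, -0.0227, 0, 0, 0, 0, 1], [-0.0265, -0.0227, 0, 0, 0, 0, 1], [-0.0158, -0.0286, 0, 0, 0, 0, 1], [-0.0158, -0.0286, 0, 0, 0, 0, 1], [-0.0158, -0.0286, 0, 0, 0, 0, 1], [-0.0158, -0.0286, 0, 0, 0, 0, 1], [-0.0158, -0.0286, 0, 0, 0, 0, 1], [-0.0158, -0.0286, 0, 0, 0, 0, 1]]
  ]
}}

```text
time: 3.97
tool_pos: [0.4649, 0.0089, 0.2503]
eef_rot: [0.0, 0.207, 0.978, 0.0]
ft_force: [1.1, 0.7, -0.6]
gripper_width: -0.0
finger_force: 0.0
```

Call:
{"name": "apply_moves", "arguments": {
  "moves": [
    [[-0.0158, -0.0286, 0, 0, 0, 0, 1], [-0.0158, -0.0286, 0, 0, 0, 0, 1], [-0.0158, -0.0286, 0, 0, 0, 0, 1], [-0.0158, -0.0286, 0, 0, 0, 0, 1], [-0.0158, -0.0286, 0, 0, 0, 0, 1], [-0.0158, -0.0286, 0, 0, 0, 0, 1], [-0.0158, -0.0286, 0, 0, 0, 0, 1], [-0.0158, -0.0286, 0, 0, 0, 0, 1], [0, 0, 0, 0, 0, 0, 1], [0, 0, 0, 0, 0, 0, 1]]
  ]
}}

```text
time: 4.8
tool_pos: [0.4874, -0.2522, 0.2499]
eef_rot: [0.0, 0.209, 0.978, -0.0]
ft_force: [-0.0, 1.2, -0.3]
gripper_width: 0.0002
finger_force: 0.0
```

```bash
python3 - <<'E'
from h import *
s=robot.state();print(s["time"],s["tool_pos"],s["eef_rot"],s["joints"],s["gripper_width"])
c=robot.camera("wrist");save(c,"w2.png")
m=robot.mark_of(c,"long_bolt_end")
print([(round(d["score"],2),np.round(d["location"],1),atz(c,d["location"],.094)) for d in m],proj(c,[.4955,-.3208,.094]))
E
```

```text
4.8 [ 0.48738413 -0.25218059  0.249944  ] [ 2.55184860e-05  2.09149440e-01  9.77883632e-01 -3.35300153e-04] [ 0.01684151  0.27527783  0.47146237  1.85804498 -0.14280059  1.04127725
  1.69480772] 0.00023640166556805674
[(0.95, array([162.4, 205.2]), array([ 0.42371657, -0.3510322 ,  0.094     ])), (0.92, array([242.6, 270.7]), array([ 0.49701015, -0.32055096,  0.094     ])), (0.92, array([166.7, 275.4]), array([ 0.47535824, -0.37871788,  0.094     ])), (0.62, array([332.2, 242.4]), array([ 0.50456481, -0.2443543 ,  0.094     ]))] [[241.4609133  269.25143983]]
```

View pics/w2.png

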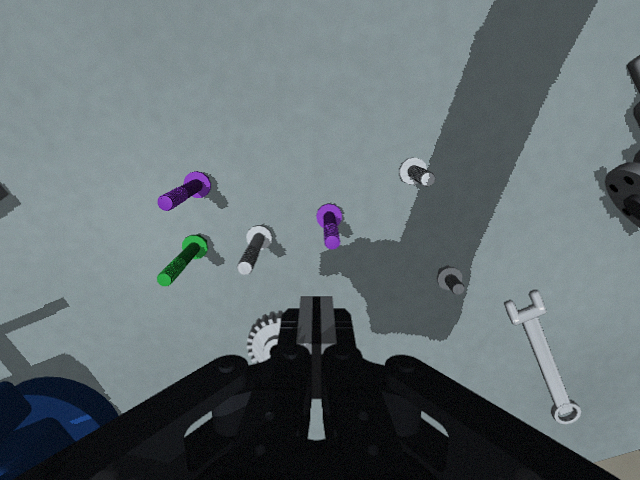

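The wrist view shows the grey bolt's end at (244,268), flanked by purple (332,242), green (165,280) and purple (167,204). This agrees with (0.496,-0.321) to about 1 mm, so I'll move over it, then down.

Call:
{"name": "apply_moves", "arguments": {
  "moves": [
    [[-0.012, -0.0197, 0, 0, 0, 0, 1], [-0.012, -0.0197, 0, 0, 0, 0, 1], [-0.012, -0.0197, 0, 0, 0, 0, 1], [0, 0, 0, 0, 0, 0, 1], [0, 0, 0, 0, 0, 0, 1]]
  ]
}}

```text
time: 5.32
tool_pos: [0.4967, -0.3185, 0.2498]
eef_rot: [-0.0, 0.207, 0.978, 0.0]
ft_force: [-0.6, 0.3, 0.1]
gripper_width: 0.0
finger_force: 0.0
```

Call:
{"name": "apply_moves", "arguments": {
  "moves": [
    [[0, 0, 0.022, 0, 0, 0, 1], [0, 0, 0.022, 0, 0, 0, 1], [0, 0, 0.022, 0, 0, 0, 1], [0, 0, 0.022, 0, 0, 0, 1], [0, 0, 0.022, 0, 0, 0, 1], [0, 0, 0, 0, 0, 0, 1], [0, 0, 0, 0, 0, 0, 1], [0, 0, 0, 0, 0, 0, 1]]
  ]
}}

```text
time: 5.98
tool_pos: [0.4974, -0.3184, 0.1412]
eef_rot: [0.001, 0.207, 0.978, 0.0]
ft_force: [-0.3, 0.0, 0.7]
gripper_width: 0.0001
finger_force: 0.0
```

```bash
python3 - <<'E'
from h import *
s=robot.state();print(s["time"],s["tool_pos"],s["eef_rot"],s["joints"])
c=robot.camera("side");d=robot.camera("wrist");
cv2.imwrite("pics/c3.png",np.hstack([cv2.resize(np.ascontiguousarray(c["pixels"][300:450,260:460,::-1]),None,fx=2,fy=2),cv2.resize(np.ascontiguousarray(d["pixels"][180:380,200:450,::-1]),(375,300))]))
E
```

```text
5.9833 [ 0.49736944 -0.31838921  0.14118202] [8.41917065e-04 2.06586979e-01 9.78427873e-01 9.31250695e-05] [ 0.16630956  0.47255533  0.44258011  1.86910407 -0.26221775  0.85547268
  1.89420448]
```

View pics/c3.png

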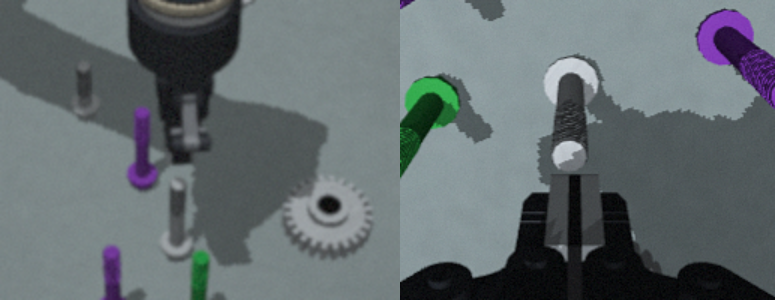

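The fingertips stand about 28 mm above the grey bolt's end (crop (178,182)) and in line with it, with nothing touched. I'll hold two seconds.

Call:
{"name": "apply_moves", "arguments": {
  "moves": [
    [[0, 0, 0, 0, 0, 0, 1], [0, 0, 0, 0, 0, 0, 1], [0, 0, 0, 0, 0, 0, 1], [0, 0, 0, 0, 0, 0, 1], [0, 0, 0, 0, 0, 0, 1], [0, 0, 0, 0, 0, 0, 1], [0, 0, 0, 0, 0, 0, 1], [0, 0, 0, 0, 0, 0, 1], [0, 0, 0, 0, 0, 0, 1], [0, 0, 0, 0, 0, 0, 1]]
  ]
}}

```text
time: 6.92
tool_pos: [0.4964, -0.3191, 0.1399]
eef_rot: [-0.0, 0.207, 0.978, 0.0]
ft_force: [-0.2, 0.1, 0.0]
gripper_width: 0.0
finger_force: 0.0
```

Call:
{"name": "apply_moves", "arguments": {
  "moves": [
    [[0, 0, 0, 0, 0, 0, 1], [0, 0, 0, 0, 0, 0, 1], [0, 0, 0, 0, 0, 0, 1], [0, 0, 0, 0, 0, 0, 1], [0, 0, 0, 0, 0, 0, 1], [0, 0, 0, 0, 0, 0, 1], [0, 0, 0, 0, 0, 0, 1], [0, 0, 0, 0, 0, 0, 1], [0, 0, 0, 0, 0, 0, 1], [0, 0, 0, 0, 0, 0, 1]]
  ]
}}

```text
time: 7.75
tool_pos: [0.4964, -0.3191, 0.14]
eef_rot: [-0.0, 0.207, 0.978, 0.0]
ft_force: [-0.3, 0.4, 0.1]
gripper_width: 0.0001
finger_force: 0.0
```

Call:
{"name": "apply_moves", "arguments": {
  "moves": [
    [[0, 0, 0, 0, 0, 0, 1], [0, 0, 0, 0, 0, 0, 1], [0, 0, 0, 0, 0, 0, 1], [0, 0, 0, 0, 0, 0, 1], [0, 0, -0.022, 0, 0, 0, 1], [0, 0, -0.022, 0, 0, 0, 1], [0, 0, -0.022, 0, 0, 0, 1], [0, 0, -0.022, 0, 0, 0, 1], [0, 0, -0.022, 0, 0, 0, 1], [0, 0, 0, 0, 0, 0, 1]]
  ]
}}

```text
time: 8.58
tool_pos: [0.4982, -0.3208, 0.2547]
eef_rot: [0.004, 0.208, 0.978, -0.001]
ft_force: [0.1, -0.1, 0.0]
gripper_width: -0.0
finger_force: 0.0
```

Call:
{"name": "apply_moves", "arguments": {
  "moves": [
    [[0.0124, 0.0286, 0, 0, 0, 0, 1], [0.0124, 0.0286, 0, 0, 0, 0, 1], [0.0124, 0.0286, 0, 0, 0, 0, 1], [0.0124, 0.0286, 0, 0, 0, 0, 1], [0.0124, 0.0286, 0, 0, 0, 0, 1], [0.0124, 0.0286, 0, 0, 0, 0, 1], [0.0124, 0.0286, 0, 0, 0, 0, 1], [0.0124, 0.0286, 0, 0, 0, 0, 1], [0.0124, 0.0286, 0, 0, 0, 0, 1], [0.0124, 0.0286, 0, 0, 0, 0, 1]]
  ]
}}

```text
time: 9.42
tool_pos: [0.4985, -0.0059, 0.2496]
eef_rot: [-0.0, 0.207, 0.978, 0.0]
ft_force: [0.8, 0.2, -0.0]
gripper_width: 0.0003
finger_force: 0.0
```

Call:
{"name": "apply_moves", "arguments": {
  "moves": [
    [[0.0124, 0.0286, 0, 0, 0, 0, 1], [0.0124, 0.0286, 0, 0, 0, 0, 1], [0.0124, 0.0286, 0, 0, 0, 0, 1], [0.0124, 0.0286, 0, 0, 0, 0, 1], [0.0124, 0.0286, 0, 0, 0, 0, 1], [0.0124, 0.0286, 0, 0, 0, 0, 1], [0, 0, 0, 0, 0, 0, 1], [0, 0, 0, 0, 0, 0, 1], [0, 0, 0, 0, 0, 0, 1]]
  ]
}}

```text
time: 10.17
tool_pos: [0.5005, 0.1788, 0.2494]
eef_rot: [-0.0, 0.208, 0.978, -0.001]
ft_force: [-0.3, -0.3, 0.9]
gripper_width: 0.0001
finger_force: 0.0
```

```bash
python3 - <<'E'
from h import *
s=robot.state();print(s["time"],s["tool_pos"],s["eef_rot"])
c=robot.camera("wrist");save(c,"w4.png")
m=robot.mark_of(c,"open_hole")
print([(round(d["score"],2),np.round(d["location"],1),atz(c,d["location"],.11)) for d in m],proj(c,[.5008,.180,.11]))
E
```

```text
10.1667 [0.50048284 0.17884832 0.24944354] [-3.37781206e-04  2.07554503e-01  9.78223231e-01 -5.69526387e-04]
[(0.65, array([319.3, 234.9]), array([0.50282334, 0.18182074, 0.11      ]))] [[315.95118421 233.47391176]]
```

View pics/w4.png

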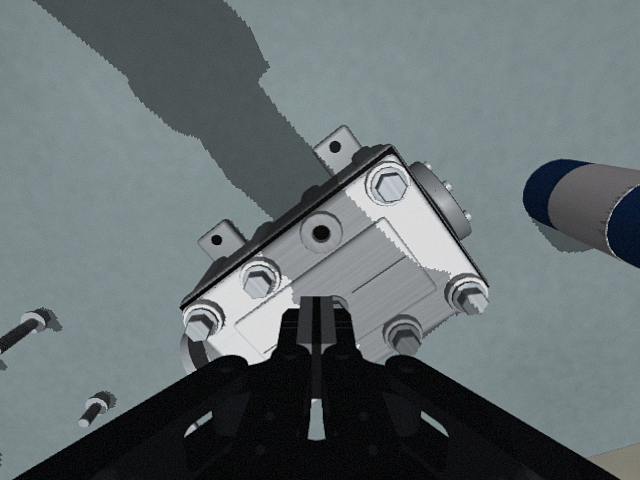

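The wrist view shows the dark bore at (321,233), right where it was predicted (316,233), with fitted bolts around it. I'll add a 3 mm correction, then go down to z≈0.155 and hold.

Call:
{"name": "apply_moves", "arguments": {
  "moves": [
    [[0, 0.003, 0, 0, 0, 0, 1], [0, 0, 0.019, 0, 0, 0, 1], [0, 0, 0.019, 0, 0, 0, 1], [0, 0, 0.019, 0, 0, 0, 1], [0, 0, 0.019, 0, 0, 0, 1], [0, 0, 0.019, 0, 0, 0, 1], [0, 0, 0, 0, 0, 0, 1], [0, 0, 0, 0, 0, 0, 1], [0, 0, 0, 0, 0, 0, 1], [0, 0, 0, 0, 0, 0, 1]]
  ]
}}

```text
time: 11.1
tool_pos: [0.5029, 0.1825, 0.1564]
eef_rot: [0.001, 0.208, 0.978, 0.001]
ft_force: [-0.0, 0.2, 0.3]
gripper_width: 0.0
finger_force: 0.0
```

Call:
{"name": "apply_moves", "arguments": {
  "moves": [
    [[0, 0, 0, 0, 0, 0, 1], [0, 0, 0, 0, 0, 0, 1], [0, 0, 0, 0, 0, 0, 1], [0, 0, 0, 0, 0, 0, 1], [0, 0, 0, 0, 0, 0, 1], [0, 0, 0, 0, 0, 0, 1], [0, 0, 0, 0, 0, 0, 1], [0, 0, 0, 0, 0, 0, 1], [0, 0, 0, 0, 0, 0, 1], [0, 0, 0, 0, 0, 0, 1]]
  ]
}}

```text
time: 11.93
tool_pos: [0.5019, 0.1824, 0.155]
eef_rot: [-0.0, 0.207, 0.978, 0.0]
ft_force: [0.9, 0.9, -0.3]
gripper_width: -0.0001
finger_force: 0.0
```

Call:
{"name": "apply_moves", "arguments": {
  "moves": [
    [[0, 0, 0, 0, 0, 0, 1], [0, 0, 0, 0, 0, 0, 1], [0, 0, 0, 0, 0, 0, 1], [0, 0, 0, 0, 0, 0, 1], [0, 0, 0, 0, 0, 0, 1], [0, 0, 0, 0, 0, 0, 1], [0, 0, 0, 0, 0, 0, 1], [0, 0, 0, 0, 0, 0, 1], [0, 0, 0, 0, 0, 0, 1], [0, 0, 0, 0, 0, 0, 1]]
  ]
}}

```text
time: 12.77
tool_pos: [0.5019, 0.1824, 0.155]
eef_rot: [-0.0, 0.207, 0.978, 0.0]
ft_force: [0.1, -0.1, 0.1]
gripper_width: -0.0001
finger_force: 0.0
```

Call:
{"name": "apply_moves", "arguments": {
  "moves": [
    [[0, 0, 0, 0, 0, 0, 1], [0, 0, 0, 0, 0, 0, 1], [0, 0, 0, 0, 0, 0, 1], [0, 0, 0, 0, 0, 0, 1], [0, 0, 0, 0, 0, 0, 1], [0, 0, 0, 0, 0, 0, 1]]
  ]
}}

```text
time: 13.27
tool_pos: [0.5019, 0.1824, 0.155]
eef_rot: [-0.0, 0.207, 0.978, 0.0]
ft_force: [0.4, 0.1, 0.0]
gripper_width: -0.0004
finger_force: 0.0
```

```bash
python3 - <<'E'
from h import *
s=robot.state();print(s["time"],s["tool_pos"],s["eef_rot"])
c=robot.camera("side");d=robot.camera("wrist");
cv2.imwrite("pics/c5.png",np.hstack([cv2.resize(np.ascontiguousarray(c["pixels"][130:280,160:360,::-1]),None,fx=2,fy=2),cv2.resize(np.ascontiguousarray(d["pixels"][180:380,200:450,::-1]),(375,300))]))
E
```

```text
13.2667 [0.50191047 0.18236646 0.15500808] [-6.36291342e-06  2.07362052e-01  9.78264268e-01  4.11901551e-05]
```

View pics/c5.png

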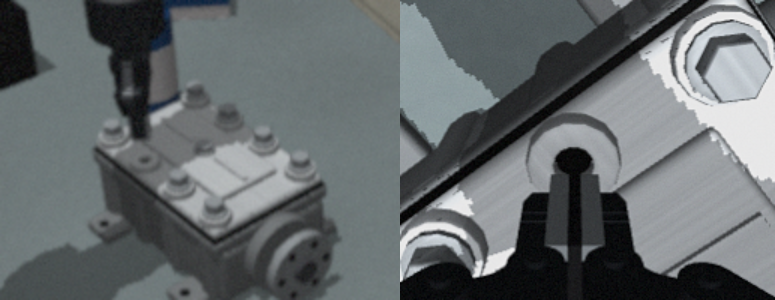

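The fingertips point straight down at the open bore (side crop (147,160), wrist crop (573,160)), about 26 mm above it and clear of everything.

```bash
python3 -c "
from plant import robot
print(robot.job_done())"
```

```text
the job is handed in; nothing more can be done
None
```

The arm pointed at the long grey bolt and then at the open cover hole for over two seconds each, and the job is handed in with it still pointing at the hole; I saw no sign of contact on the way, and no verdict was returned.

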